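# Open the blue filings box by its ring pull

### The arm

A 7-joint arm with a two-finger parallel gripper is mounted at the origin on the work surface. World frame = base frame: x ahead of the robot, y to its left, z up, the work surface at z = 0. Lengths are in mm, angles in rad, forces in N, time in s.
With the tool pointing down it reaches from about 350 to 900 mm from the base axis. Payload 19.9 kg.
Tool frame: the origin (TCP) lies at the very end of the fingers, on their centre line; the grasp point (between the pads) lies 19 mm behind it (env.grasp_offset is the distance from the TCP to the grasp point, in mm); z points along the fingers, y is the line along which they close (so a half turn about z gives the same grasp; the last joint's range is limited). The gripper opens to 94 mm and grips with 3 to 60 N. Pads are 16 mm wide; open, the fingers measure 119 mm over their backs; the gripper's body (75 mm by 177 mm) begins 78 mm behind the grasp point.
Start: joints at [1.25, 0.417, -0.01, 1.614, 0.005, 1.111, -0.053], TCP at [171.995, -600.846, 205.425] pointing down, gripper open.
Joint ranges: [-2.81, 2.81], [-0.39, 2.02], [-1.27, 1.25], [0.06, 2.57], [-1.19, 4.33], [0.19, 2], [-2.82, 2.82]. Speed limits (rad/s): [1.89, 1.89, 2.39, 2.39, 3.01, 3.01, 3.01].

### API

Orientations are given as a rotation vector (axis times angle).
In Python, from station import env, imaging gives the robot as it stands. The module is installed in compiled form; this text tells all that it offers.
- The arm moves only by the tool send_rows, never from a script. Its argument "deltas" is a list of rows, each a list of 5 numbers: the shift along the tool's x, y, z in cm, then the turn about the tool's z in degrees, then the finger opening in cm, from 0 to 9.4. A call has 1 to 8 rows; each row shifts and turns the commanded pose from where the row before left it, along the tool's axes as they then stand; what a row does not reach is not made up. A row lasts 1/10 s, in which the tool goes at most 50 mm and 8.59 degrees, less where a joint would pass 70% of its speed; a pose out of reach is approached as far as the arm can. A call is refused whole if a number of a shift passes 5 or a number of a turn 8.59, either way. A call with a gripper value outside its range is refused whole. The fingers move at their own pace and stop on an object; "grip_force" is the grip in N (left out, the last holds). Time passes only in rows, so rows that do not move let the fingers close. It gives the time, the measured TCP pose, the force, the opening and the grip force at its end, in the units of the state.
- env.state(): the state, without advancing time (a new reading comes with each control period).
- imaging.camera(name): name is "scene" or "top" or "wrist"; returns a dict with "image" (400x640x3 uint8, red, green, blue), "range_z" (400x640 float32, mm along the optical axis (not along the pixel's ray), 0 where there is no reading), "K" (3x3 intrinsics, pixels), "R" (3x3) and "t" (3): a world point X has camera coordinates R X + t. Camera axes: x right, y down, z forward; pixel columns grow to the right and rows downward; lengths in mm; the calibration is good to about 2 mm. A picture is of the moment at which its call begins.
- env.job_done(): hands the job in; it is judged then, once.
The state is a dict: "time": time; "joint_positions": joint angles; "joint_velocities": joint speeds; "joint_efforts": joint torques, N m; "ee_pos": TCP position; "tool_rot": TCP orientation; "contact_force": force on the tool from outside, world axes, zero at the start; "ft_torque": the same for the moment, N m; "opening": opening from 0.0 (shut) to 1.0 (fully open); "gripper_force": force on a finger pad.
Only numpy, scipy, OpenCV 4.12 (cv2) and the standard library are available. Lean on these libraries where they do the work, as an engineer would, in place of code of your own. Each camera call takes 0.05 s, during which the arm holds its last target. There are 200 camera calls.

### The job

Open the filings box with the blue hatch so that it can be emptied: first flip its brass ring pull up out of its recess until it stands upright, with the hatch still shut, then lift the hatch until it is about 50 degrees open, and let go; it stays where it is left. Leave the grey hatch shut.

Things in the scene. Friction and masses are not known exactly. Their poses are not given: they have to be found in the camera images.
- blue_box: fixed light-wood box, 230 (x) x 200 (y) x 80 mm, with the blue hatch in its top. Origin: centre of its underside, z up. In its frame (mm): hatch plate 190 x 160 x 8, top flush at z 80, hinged along y at x 95, z 80. Recess in the hatch: x -82 to 20, y -36 to 36, floor z 56. In it lies the brass D-ring: pivot along y at x 10, z 73.5; when flat, its cross bar (10 thick, along y, straight for y -17 to 17) is centred at x -45, z 73.5
- blue_ring (a joint): ring pull on the blue hatch, rad: 0 flat in the recess (starts at 0 to 0.1), 1.57 upright, stop 1.75; the cross bar, 55 mm from the pivot, swings from the box's -x up to +z and on towards +x. Legs 8 mm thick, 44 mm apart inside. Beside the flat bar a fingertip has 32 mm free on the -x side, 46 mm inside the ring. Turns easily (0.03 N m), stays where left
- blue_hatch (a joint): blue hatch, rad: 0 shut and flush, stop 1.3. Opening lifts its edge on the box's -x side up and over towards +x; the ring's pivot, 85 mm from the hinge, goes with it. About 0.3 kg; hinge friction (0.45 N m) holds it where left; lifting by the ring takes about 10 N
- grey_hatch (a joint): hinge of the other filings box's hatch, rad, 0 shut: a box of the same build with a grey hatch and steel ring, standing on the other side; leave it shut

How it is judged:
By the outcome, as a careful person would: the job done as asked, in the order asked, and still so for the second after the job is handed in, with the robot touching nothing.
It also fails if it takes over 43 s, if anything falls off the work surface, if the arm or the gripper's body presses on something with over 40 N, if the wrist force passes 120 N, or if a joint passes its speed limit or range.

## Working session

There is one attempt and no reset: what is moved stays moved. The work goes in short steps, Python scripts to look and compute and a tool call to move; the robot and the scene stay as the last step left them, time stands still between calls to the robot, and variables do not carry over. Pictures are saved under pics/ and viewed, at most 10 in all, crops included, and the job is handed in when it is done.

Besides the shell and the picture viewer there is one more tool, called after "Emit:" in YAML: its name, and indented under it one key for each argument. send_rows: Moves the arm, as the interface text tells. Its arguments: {"type":"object","properties":{"deltas":{"type":"array","items":{"type":"array","items":{"type":"number"}}},"grip_force":{"type":"number"}},"required":["deltas"]}

```bash
mkdir -p pics; ls
python3 - <<'E'
from station import env, imaging
import cv2,numpy as np
print(env.state())
ims=[]
for n in ("scene","top"):
    c=imaging.camera(n); np.savez(f"{n}.npz",**c); ims.append(c["image"])
    print(n,c["K"].tolist(),c["R"].round(4).tolist(),c["t"].round(1).tolist())
cv2.imwrite("pics/a.png",cv2.resize(np.vstack(ims)[:,:,::-1],(480,600)))
cv2.imwrite("pics/top.png",ims[1][:,:,::-1])
E
```

```text
pics
{'time': 0.0, 'joint_positions': array([ 1.25050166,  0.41797114, -0.01030057,  1.61419017,  0.00470588,
        1.11072541, -0.05303442]), 'joint_velocities': array([ 3.49135489e-04, -2.14369724e-03,  1.15666522e-03,  1.43144645e-03,
       -6.90769511e-05,  1.17591580e-03, -7.46158334e-04]), 'joint_efforts': array([-5.94839494e-04, -8.51262259e+01,  6.38530757e-01, -4.25985539e+01,
       -4.87932272e-02,  1.86621241e-02,  8.51298364e-05]), 'ee_pos': array([ 171.87231164, -600.4902654 ,  204.82036506]), 'tool_rot': array([-3.10989625e+00, -4.36300409e-01,  4.32048011e-04]), 'contact_force': array([-0.25645678,  0.74067355, -0.7130894 ]), 'ft_torque': array([ 0.00279694, -0.00523536, -0.01251854]), 'gripper_force': 0.0, 'opening': 1.0033347517816753}
scene [[422.3410548382078, 0.0, 325.3025537817054], [0.0, 422.3410548382078, 201.009965117997], [0.0, 0.0, 1.0]] [[-0.4062, 0.9138, 0.0021], [0.62, 0.2773, -0.734], [-0.6713, -0.2968, -0.6792]] [255.3, -322.1, 1240.4]
top [[382.39955708794315, 0.0, 321.1758129020137], [0.0, 382.39955708794315, 207.27691511429995], [0.0, 0.0, 1.0]] [[-0.0083, -0.9998, -0.0155], [-0.9827, 0.011, -0.1851], [0.1852, 0.0137, -0.9826]] [14.1, 631.5, 627.9]
```

View pics/top.png

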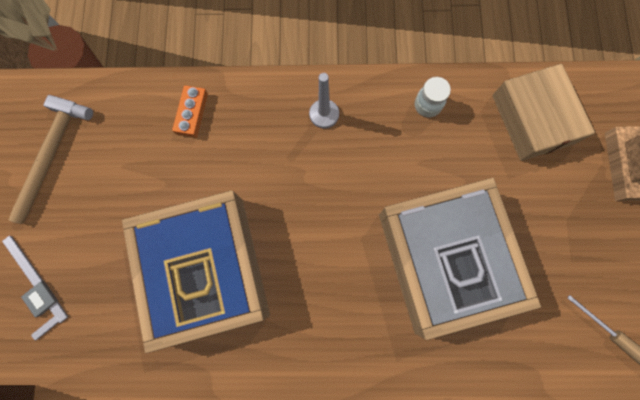

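```bash
cat > h.py <<'E'
import numpy as np,cv2
from scipy.spatial.transform import Rotation as Ro
def cast(c,uv,z):
    uv=np.atleast_2d(uv).astype(float); K,R,t=c["K"],c["R"],c["t"]
    d=np.c_[uv,np.ones(len(uv))]@np.linalg.inv(K).T@R; o=-R.T@t
    return o+d*((z-o[2])/d[:,2])[:,None]
def blue(c):
    h=cv2.cvtColor(c["image"],cv2.COLOR_RGB2HSV)
    return cv2.inRange(h,(105,120,40),(130,255,255))
def pose(c,z=80):
    m=cv2.morphologyEx(blue(c),cv2.MORPH_OPEN,np.ones((3,3)))
    cs=max(cv2.findContours(m,cv2.RETR_EXTERNAL,cv2.CHAIN_APPROX_NONE)[0],key=cv2.contourArea)[:,0]
    p=cast(c,cs,z)[:,:2]
    return cv2.minAreaRect(p.astype(np.float32))
def todelta(st,target):   # world target -> tool-frame shift, cm
    return Ro.from_rotvec(st["tool_rot"]).inv().apply(np.array(target)-st["ee_pos"])/10
E
python3 - <<'E'
from h import *
for n in("top","scene"):
    c=dict(np.load(n+".npz")); print(n,pose(c))
c=dict(np.load("top.npz"));
print("recess corners",cast(c,[[165,260],[213,250],[223,318],[175,326]],80).round(0).tolist())
print("box top corners",cast(c,[[123,223],[234,193],[262,318],[147,349]],80).round(0).tolist())
from station import env
st=env.state(); print(Ro.from_rotvec(st["tool_rot"]).as_matrix().round(3))
E
```

```text
top ((524.5737915039062, 231.1063232421875), (188.44003295898438, 158.83993530273438), 14.757325172424316)
scene ((525.7207641601562, 230.77249145507812), (186.0321807861328, 158.2235565185547), 14.923929214477539)
recess corners [[539.0, 275.0, 80.0], [555.0, 194.0, 80.0], [443.0, 172.0, 80.0], [431.0, 251.0, 80.0]]
box top corners [[604.0, 353.0, 80.0], [655.0, 161.0, 80.0], [442.0, 107.0, 80.0], [395.0, 295.0, 80.0]]
[[ 0.961  0.275 -0.   ]
 [ 0.275 -0.961  0.001]
 [-0.    -0.001 -1.   ]]
```

Emit:
send_rows:
  deltas:
    - [3.7,-2.4,0,0,9]
    - [3.7,-2.4,0,0,6]
    - [3.7,-2.4,0,0,3]
    - [3.7,-2.4,0,0,3]
    - [3.7,-2.4,0,0,3]
    - [3.7,-2.4,0,0,3]
    - [3.7,-2.4,0,0,3]
    - [3.7,-2.4,0,0,3]

```text
time: 0.9
ee_pos: [404.5, -333.2, 205.4]
tool_rot: [-3.111, -0.436, 0.0]
contact_force: [1.0, -0.1, 0.0]
opening: 0.402
gripper_force: 0.0
```

Emit:
send_rows:
  deltas:
    - [3.7,-2.4,0,0,3]
    - [3.7,-2.4,0,0,3]
    - [3.7,-2.4,0,0,3]
    - [3.7,-2.4,0,0,3]
    - [0.8,-4.1,0,0,3]
    - [0.8,-4.1,0,0,3]
    - [0.8,-4.1,0,0,3]
    - [0.8,-4.1,0,0,3]

```text
time: 1.7
ee_pos: [504.7, -33.7, 205.3]
tool_rot: [-3.111, -0.437, 0.001]
contact_force: [1.6, -0.8, 0.8]
opening: 0.321
gripper_force: 0.0
```

Emit:
send_rows:
  deltas:
    - [0.8,-4.1,0,0,3]
    - [0.8,-4.1,0,0,3]
    - [0.8,-4.1,0,0,3]
    - [0,0,0,-8.5,3]
    - [0,0,0,-8.5,3]
    - [0,0,0,-8.5,3]
    - [0,0,0,-8.5,3]
    - [0,0,0,-8.5,3]

```text
time: 2.5
ee_pos: [494.2, 89.5, 205.2]
tool_rot: [-2.736, -1.543, 0.001]
contact_force: [0.9, 0.1, 0.3]
opening: 0.319
gripper_force: 0.0
```

Emit:
send_rows:
  deltas:
    - [0,0,0,-8.5,3]
    - [0,0,0,-8.5,3]
    - [0,0,0,-8.5,3]
    - [0,0,0,-8.5,3]
    - [0,0,0,-8.5,3]
    - [0,0,0,-3.8,3]
    - [0,0,0,0,3]

```text
time: 3.2
ee_pos: [494.3, 89.4, 205.2]
tool_rot: [-1.916, -2.489, 0.0]
contact_force: [-0.5, -0.3, -0.5]
opening: 0.321
gripper_force: 0.0
```

```bash
cat > look.py <<'E'
import sys; from h import *; from station import env, imaging
c=imaging.camera(sys.argv[1]); np.savez("w.npz",**c); cv2.imwrite("pics/%s.png"%sys.argv[2],c["image"][:,:,::-1])
st=env.state(); print(st["time"],st["ee_pos"].round(1),Ro.from_rotvec(st["tool_rot"]).as_matrix().round(3).tolist(),st["opening"]*94,st["contact_force"].round(1))
E
python3 look.py wrist w1
```

```text
3.25 [494.3  89.4 205.3] [[-0.253, 0.967, -0.0], [0.967, 0.253, 0.0], [0.0, -0.0, -1.0]] 29.88570470818578 [ 0.1  1.  -0.4]
```

View pics/w1.png

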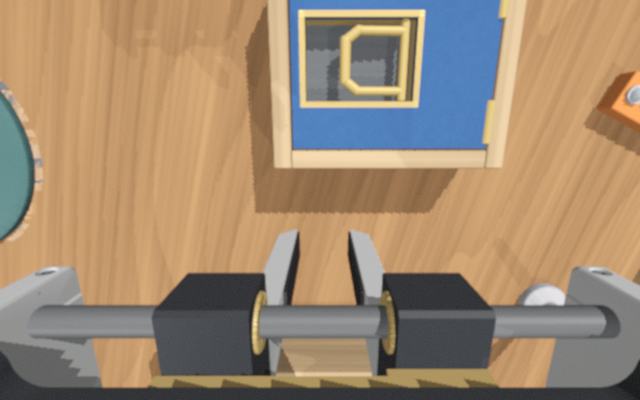

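The blue hatch is seen upper right, aligned with the fingers; the ring's cross bar lies near pixel (346, 60), the recess frame from (301, 12) to (424, 106).

Run:
```python
from h import *; from station import env
c=dict(np.load("w.npz")); st=env.state()
R=Ro.from_euler('z',14.8,degrees=True).as_matrix()
b=cast(c,[[346,60],[346,42],[346,78]],75); print("bar",b.round(1).tolist())
r=cast(c,[[302,12],[424,12],[422,106],[302,106]],80); print("recess in box yaw",((r-[525,231,0])@R).round(1).tolist())
print("bar in box",((b-[525,231,0])@R).round(1).tolist())
print("range at bar", c["range_z"][60,343:350], c["range_z"][140,360])
# height of bar from range
for v,u in[(60,346),(140,360)]:
    z=c["range_z"][v,u]; print((c["R"].T@(np.linalg.inv(c["K"])@[u,v,1]*z-c["t"])).round(1))
pred=np.array([525,231,0])+R@[-45,0,73.5]; print("pred bar",pred, "delta to bar, z140",todelta(st,[b[0][0],b[0][1],140]),todelta(st,[pred[0],pred[1],140]))
```

```text
bar [[481.0, 221.0, 75.0], [476.7, 235.8, 75.0], [485.3, 205.8, 75.0]]
recess in box yaw [[-85.5, 40.1, 80.0], [23.4, 40.2, 80.0], [28.3, -39.9, 80.0], [-86.9, -40.0, 80.0]]
bar in box [[-45.1, 1.6, 75.0], [-45.4, 17.0, 75.0], [-44.8, -14.2, 75.0]]
range at bar [278.0608  278.96637 279.27588 279.38785 279.1867  280.22552 279.3079 ] 299.58688
[480.8 219.6  82.5]
[514.1 153.7  80.6]
pred bar [481.49294751 219.50494089  73.5       ] delta to bar, z140 [13.07093629  2.03860446  6.53093245] [12.91004894  2.05238278  6.53089487]
```

Emit:
send_rows:
  deltas:
    - [4.3,0.7,0,0,3]
    - [4.3,0.7,0,0,3]
    - [4.3,0.7,0,0,3]
    - [0,0,3,0,3]
    - [0,0,3,0,3]
    - [0,0,3,0,3]
    - [0,0,0,0,3]
  grip_force: 4

```text
time: 3.95
ee_pos: [480.0, 218.8, 112.5]
tool_rot: [-1.918, -2.484, 0.007]
contact_force: [-0.6, -1.1, 0.1]
opening: 0.319
gripper_force: 0.0
```

```bash
python3 look.py wrist w2
```

```text
4.0 [481.  219.5 114.7] [[-0.254, 0.967, -0.003], [0.967, 0.254, -0.001], [0.0, -0.003, -1.0]] 30.366393236218343 [0.  0.2 1.2]
```

View pics/w2.png

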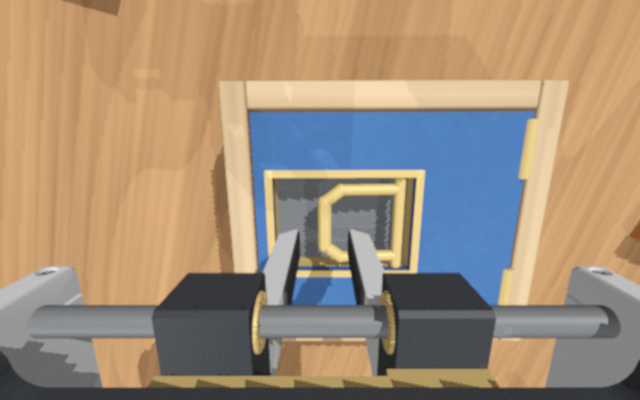

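The bar (325, 222) lies between the two fingertips (about 297 and 350), so the pose estimate holds; going down and closing gently.

Emit:
send_rows:
  deltas:
    - [0,0,1.7,0,3]
    - [0,0,1.7,0,3]
    - [0,0,1.7,0,3]
    - [0,0,0,0,3]
    - [0,0,0,0,0.8]
    - [0,0,0,0,0.8]
    - [0,0,0,0,0.8]
    - [0,0,0,0,0.8]
  grip_force: 4

```text
time: 4.8
ee_pos: [480.9, 219.4, 64.8]
tool_rot: [-1.917, -2.488, 0.002]
contact_force: [-7.5, -1.5, 0.4]
opening: 0.113
gripper_force: 4.0
```

Emit:
send_rows:
  deltas:
    - [0,-0.05,-0.38,0,0.8]
    - [0,0.05,-0.38,0,0.8]
    - [0,0.1,-0.37,0,0.8]
    - [0,0.11,-0.37,0,0.8]
    - [0,0.15,-0.35,0,0.8]
    - [0,0.16,-0.35,0,0.8]
    - [0,0.2,-0.33,0,0.8]
    - [0,0.2,-0.32,0,0.8]

```text
time: 5.6
ee_pos: [490.1, 221.9, 93.5]
tool_rot: [-1.917, -2.488, 0.002]
contact_force: [-7.8, -2.4, 4.3]
opening: 0.141
gripper_force: 4.0
```

```bash
python3 look.py scene s1
python3 - <<'E'
from h import *
c=dict(np.load("w.npz"))
print(cv2.imwrite("pics/s1c.png",cv2.resize(c["image"][180:330,330:530,::-1],(800,600))))
E
```

```text
5.65 [490.6 222.   94. ] [[-0.255, 0.967, -0.001], [0.967, 0.255, -0.0], [-0.0, -0.001, -1.0]] 13.878722492321472 [-7.8 -1.7  4.4]
True
```

View pics/s1c.png

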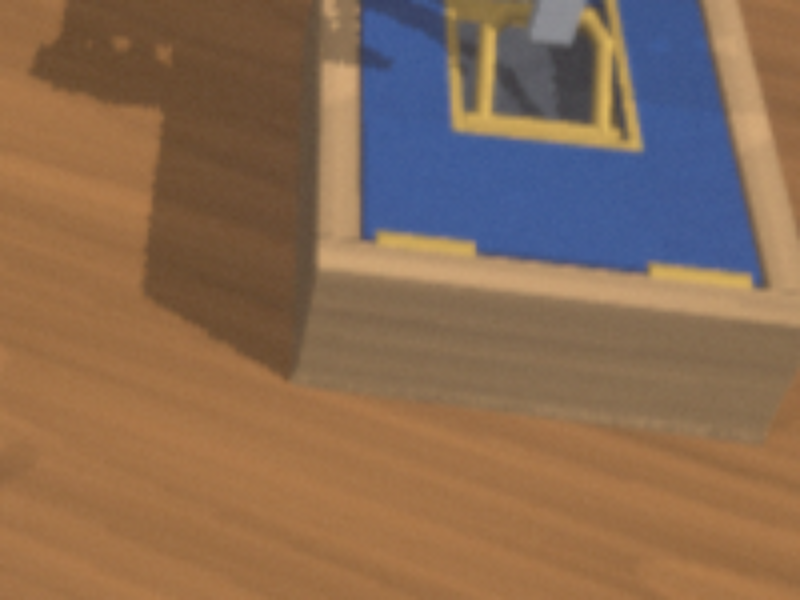

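Emit:
send_rows:
  deltas:
    - [0,0.18,-0.29,0,0.8]
    - [0,0.2,-0.29,0,0.8]
    - [0,0.27,-0.26,0,0.8]
    - [0,0.28,-0.25,0,0.8]
    - [0,0.31,-0.22,0,0.8]
    - [0,0.32,-0.21,0,0.8]
    - [0,0.34,-0.17,0,0.8]
    - [0,0.35,-0.16,0,0.8]

```text
time: 6.45
ee_pos: [513.0, 227.9, 112.1]
tool_rot: [1.917, 2.488, 0.001]
contact_force: [-2.3, -0.6, 1.2]
opening: 0.1
gripper_force: 4.0
```

```bash
python3 look.py wrist w3
```

```text
6.5 [513.5 228.  112.2] [[-0.255, 0.967, 0.001], [0.967, 0.255, 0.0], [0.0, 0.001, -1.0]] 10.19186925543165 [-1.4 -1.1  4.1]
```

View pics/w3.png

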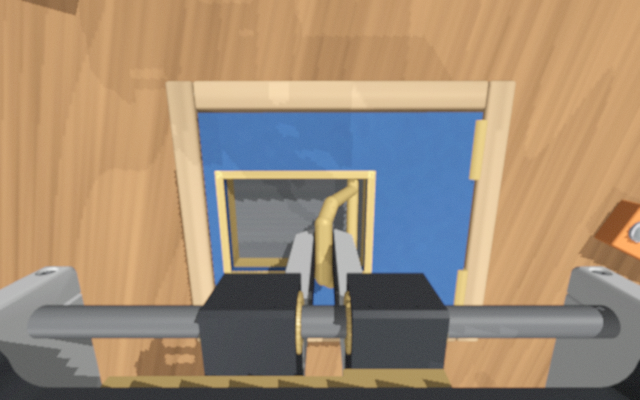

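Ring's bar is pinched between the pads at (325, 240), its legs still leaning to the pivot at (352, 185); the hatch is shut. Continuing to upright.

Emit:
send_rows:
  deltas:
    - [0,0.36,-0.12,0,0.8]
    - [0,0.36,-0.11,0,0.8]
    - [0,0.38,-0.07,0,0.8]
    - [0,0.38,-0.06,0,0.8]
    - [0,0.36,-0.02,0,0.8]
    - [0,0.34,0,0,0.8]
    - [0,0,0,0,0.8]

```text
time: 7.2
ee_pos: [534.1, 233.4, 115.2]
tool_rot: [-1.918, -2.488, -0.0]
contact_force: [0.5, -0.5, 0.9]
opening: 0.103
gripper_force: 4.0
```

```bash
python3 look.py wrist w4
```

```text
7.25 [533.9 233.3 115.2] [[-0.255, 0.967, 0.0], [0.967, 0.255, 0.0], [0.0, 0.0, -1.0]] 9.722669648001915 [0.  0.1 1.2]
```

View pics/w4.png

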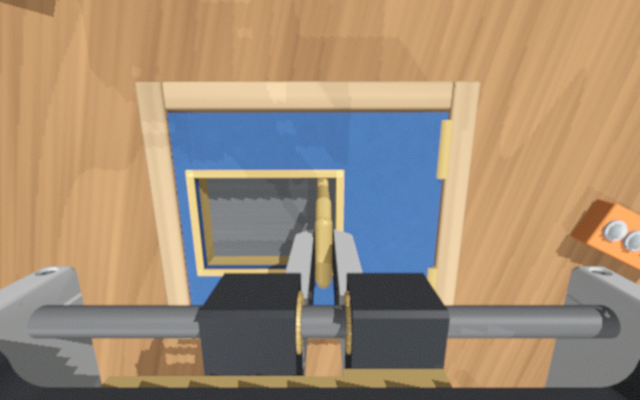

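The ring stands upright between the pads (325, 180–290), hatch shut. Regrip a little deeper with a firm grip, then lift along the pivot's arc.

Emit:
send_rows:
  deltas:
    - [0,0,0,0,1.8]
    - [0,0,0,0,1.8]
    - [0,0,0.25,0,1.8]
    - [0,0,0.25,0,1.8]
    - [0,0.05,0,0,0.6]
    - [0,0,0,0,0.6]
    - [0,0,0,0,0.6]
    - [0,0,0,0,0.6]
  grip_force: 40

```text
time: 8.05
ee_pos: [534.0, 233.4, 110.1]
tool_rot: [-1.917, -2.488, 0.0]
contact_force: [1.4, 0.8, -6.1]
opening: 0.096
gripper_force: 40.0
```

Emit:
send_rows:
  deltas:
    - [0,0,-0.3,0,0.6]
    - [0,0,-0.4,0,0.6]
    - [0,0,-0.4,0,0.6]
    - [0,0.02,-0.39,0,0.6]
    - [0,0.06,-0.37,0,0.6]
    - [0,0.06,-0.37,0,0.6]
    - [0,0.07,-0.36,0,0.6]
    - [0,0.08,-0.36,0,0.6]

```text
time: 8.85
ee_pos: [537.0, 234.2, 140.1]
tool_rot: [-1.917, -2.489, -0.0]
contact_force: [0.1, 0.1, -9.8]
opening: 0.094
gripper_force: 40.0
```

Emit:
send_rows:
  deltas:
    - [0,0.11,-0.36,0,0.6]
    - [0,0.12,-0.35,0,0.6]
    - [0,0.14,-0.34,0,0.6]
    - [0,0.15,-0.34,0,0.6]
    - [0,0.17,-0.33,0,0.6]
    - [0,0.18,-0.32,0,0.6]
    - [0,0.2,-0.32,0,0.6]
    - [0,0.21,-0.31,0,0.6]

```text
time: 9.65
ee_pos: [549.4, 237.4, 166.7]
tool_rot: [-1.917, -2.488, 0.0]
contact_force: [0.8, 0.9, -11.7]
opening: 0.095
gripper_force: 40.0
```

Emit:
send_rows:
  deltas:
    - [0,0.22,-0.3,0,0.6]
    - [0,0.23,-0.29,0,0.6]
    - [0,0.24,-0.28,0,0.6]
    - [0,0.25,-0.27,0,0.6]
    - [0,0,0,0,0.6]
    - [0,0,0,0,0.6]

```text
time: 10.25
ee_pos: [558.8, 240.0, 178.3]
tool_rot: [1.917, 2.488, 0.001]
contact_force: [1.0, -0.1, -5.6]
opening: 0.095
gripper_force: 40.0
```

```bash
python3 look.py scene s2
python3 - <<'E'
from h import *
c=dict(np.load("w.npz"))
cv2.imwrite("pics/s2c.png",cv2.resize(c["image"][80:300,300:540,::-1],(640,586)))
c2=c; m=blue(c)>0
v,u=np.where(m&(c["range_z"]>0)); z=c["range_z"][v,u]
P=(np.c_[u,v,np.ones(len(u))]@np.linalg.inv(c["K"]).T*z[:,None]-c["t"])@c["R"]
R=Ro.from_euler('z',14.8,degrees=True).as_matrix(); Q=(P-[525,231,0])@R
k=(abs(Q[:,0])<120)&(abs(Q[:,1])<85)&(Q[:,2]>75); Q=Q[k]
a=np.polyfit(Q[:,0],Q[:,2],1); print(len(Q),np.degrees(np.arctan(a[0])),np.ptp(Q,axis=0))
E
```

```text
10.3 [558.7 239.9 178.3] [[-0.255, 0.967, 0.001], [0.967, 0.255, 0.0], [0.0, 0.001, -1.0]] 8.88284828134353 [ 0.9 -1.7 -3.8]
5889 -50.7598348638873 [120.3058561  158.75660691 199.52109781]
```

View pics/s2c.png

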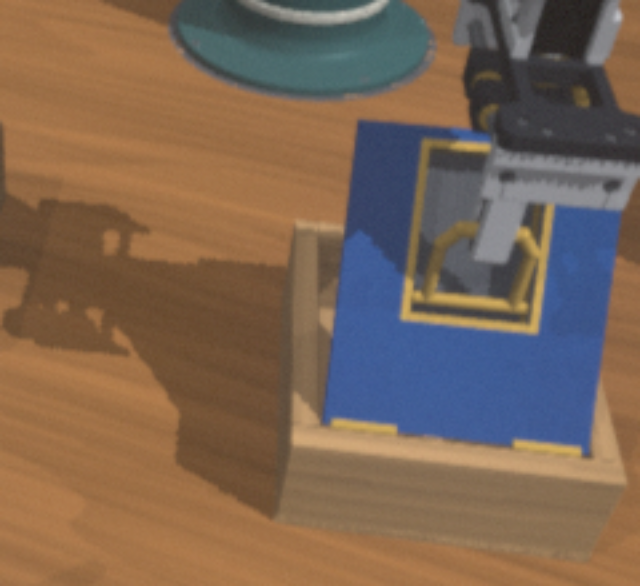

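Hatch measures about 51° open, ring held in the pads. Releasing and withdrawing upward.

Emit:
send_rows:
  deltas:
    - [0,0,0,0,1.5]
    - [0,0,0,0,2.4]
    - [0,0,0,0,2.4]
    - [0,0,0,0,2.4]
    - [0,0,-1,0,2.4]
    - [0,0,-2,0,2.4]
    - [0,0,-2.5,0,2.4]
    - [0,0,-2.5,0,2.4]

```text
time: 11.1
ee_pos: [558.2, 239.9, 259.5]
tool_rot: [-1.917, -2.489, -0.0]
contact_force: [-0.1, 1.2, -0.6]
opening: 0.256
gripper_force: 0.0
```

Emit:
send_rows:
  deltas:
    - [0,0,-3,0,2.4]
    - [0,0,-3,0,2.4]
    - [0,0,-3,0,2.4]
    - [0,0,-3,0,2.4]
    - [0,0,0,0,2.4]
    - [0,0,0,0,2.4]

```text
time: 11.7
ee_pos: [558.3, 240.0, 378.6]
tool_rot: [1.917, 2.488, 0.002]
contact_force: [-0.5, 0.4, -0.6]
opening: 0.26
gripper_force: 0.0
```

```bash
python3 look.py scene s3
python3 - <<'E'
from h import *
c=dict(np.load("w.npz"))
cv2.imwrite("pics/s3c.png",cv2.resize(c["image"][40:300,200:600,::-1],(800,520)))
m=blue(c)>0
v,u=np.where(m&(c["range_z"]>0)); z=c["range_z"][v,u]
P=(np.c_[u,v,np.ones(len(u))]@np.linalg.inv(c["K"]).T*z[:,None]-c["t"])@c["R"]
R=Ro.from_euler('z',14.8,degrees=True).as_matrix(); Q=(P-[525,231,0])@R
k=(abs(Q[:,0])<120)&(abs(Q[:,1])<85)&(Q[:,2]>75); Q=Q[k]
a=np.polyfit(Q[:,0],Q[:,2],1); print(len(Q),np.degrees(np.arctan(a[0])))
E
```

```text
11.75 [558.1 239.7 377.7] [[-0.255, 0.967, -0.0], [0.967, 0.255, -0.0], [-0.0, -0.0, -1.0]] 24.030868282830276 [-0.5 -0.2 -0.3]
7398 -50.76573447858109
```

View pics/s3c.png

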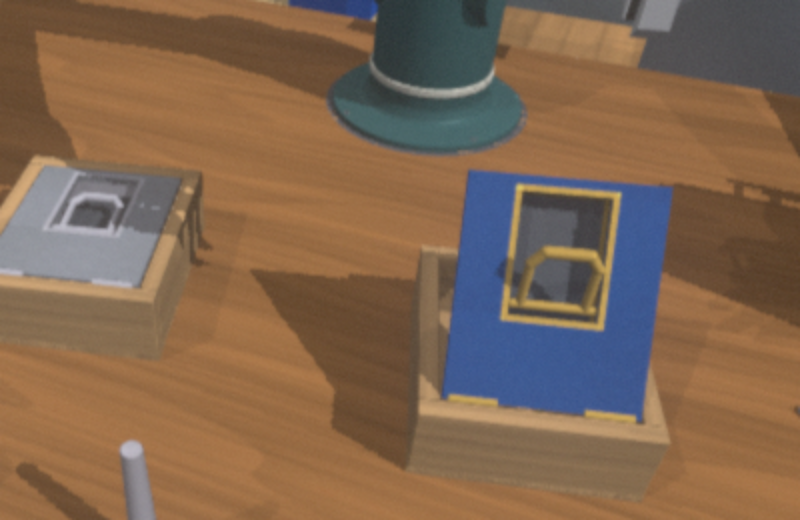

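The blue hatch stays open at 50.8° with the gripper clear of it, and the grey hatch at left is shut.

```bash
python3 -c "
from station import env
print(env.job_done())"
```

```text
the job is handed in; nothing more can be done
None
```

The job is handed in: the ring was flipped upright with the blue hatch shut, then the hatch was lifted to about 51° by camera measurement and held there after release, the grey hatch stayed shut, and it took about 12 s.

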